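Roll-check tube spacers on the plate and scrap the crushed one

TASK

Check the two aluminium tube spacers on the flat steel plate: roll the round one over and over across the plate, without lifting it, until it rests along the stop bar. Lay the other one, which was squashed in the vice and could only rock, down flat in the grey scrap tray, and do not disturb the other things on the bench.

Things in the scene. Friction and masses are not known exactly. Their poses are not given: they have to be found in the camera images.
- round_tube: round aluminium tube spacer, closed ends with black plugs, 38 mm diameter, 90 mm long, 0.12 kg, loose on the plate near the edge opposite the stop bar. Origin at its centre; y axis = its long axis, level, at the start parallel to the bar within 6 degrees. Pushed squarely from behind at mid height by a blunt tool it rolls ahead of it, and stops soon after the push; squeezed hard against the bar it jumps up
- crushed_tube: aluminium tube spacer of the same length squashed flat: 48 mm wide along its x axis, 20 mm high along its z axis, 90 mm long along its y axis, flat faces up and down, rounded sides, about 0.12 kg, lying loose on the plate beside the round one (end to end, about 40 mm apart; which is on which side varies). Origin at its centre. Its y axis is roughly parallel to the stop bar (within 6 degrees)
- plate: flat dark steel checking plate fixed on the bench, 340 mm (x) x 280 mm (y) x 15 mm thick; its top is 15 mm above the bench. A grey stop bar 20 mm wide and 25 mm higher than the plate's top runs along its whole +x edge, parallel to its y axis; the other three edges are open. Origin at the centre of its underside
- stop (a point): middle of the foot of the stop bar's inner face, at the height of the plate's top (150 mm along the plate's x axis from its centre); the round tube touching the bar has its centre 19 mm short of this along the plate's x axis
- tray: open grey plastic scrap tray fixed on the bench, empty, outside 220 mm (x) x 150 mm (y) x 45 mm high, walls and floor 5 mm thick. Origin at the centre of its underside
- spray_can: blue-banded spray can standing upright, 66 mm diameter, 190 mm high, loose bystander; origin at the centre of its underside
- screw_box: closed clear box of screws with a white lid, 110 x 75 x 38 mm, loose bystander lying on the bench; origin at the centre of its underside
- shears: shears with orange handles lying flat, about 220 mm long, 90 mm across the handles and 15 mm high, loose bystander; origin at its middle, x axis towards the blade tips
- hose_cuff: black hose cuff, an open ring 54 mm in diameter and 60 mm high, standing upright, loose bystander; origin at the centre of its underside

How it is judged:
On the way, in this order (a step that is already met when the one before it is completed fails the run):
1. the round tube, touching the plate, has rolled over half a turn (angle between round_tube's own z axis and vertical above 2.5 rad and contact force between round_tube and plate above 0.1 N and y of round_tube in the frame of plate between -0.14 and 0.14 m and z of round_tube in the frame of plate between 0.026 and 0.042 m), for 0.02 s.
2. the round tube, touching the plate, has rolled on through a whole turn (angle between round_tube's own z axis and vertical below 0.7 rad and contact force between round_tube and plate above 0.1 N and y of round_tube in the frame of plate between -0.14 and 0.14 m and z of round_tube in the frame of plate between 0.026 and 0.042 m), for 0.02 s.
At the end, for the whole second after the job is handed in: The round tube rests on the plate along the stop bar, its centre within 20 mm of where it touches the bar and its axis within 12 degrees of the bar. The squashed tube rests in the scrap tray, below the rim, its long axis level within 20 degrees (x of round_tube in the frame of plate between 0.111 and 0.15 m and y of round_tube in the frame of plate between -0.14 and 0.14 m and z of round_tube in the frame of plate between 0.026 and 0.042 m and angle between the y axis of round_tube and the y axis of plate, either way round below 0.21 rad and linear speed of each of round_tube, crushed_tube below 0.02 m/s and x of crushed_tube in the frame of tray between -0.105 and 0.105 m and y of crushed_tube in the frame of tray between -0.07 and 0.07 m and z of crushed_tube in the frame of tray between 0 and 0.045 m and angle between crushed_tube's own y axis and vertical between 1.2 and 1.95 rad).
It fails at once if the round tube is lifted more than 25 mm off the plate (height (world z) of round_tube above 0.059 m).
It fails at once if the spray can is pushed more than 30 mm or tipped over (distance of spray_can from where it was at the start of the episode above 0.03 m or angle between spray_can's own z axis and vertical above 0.5 rad).
It fails at once if the screw box is pushed more than 30 mm or tipped over (distance of screw_box from where it was at the start of the episode above 0.03 m or angle between screw_box's own z axis and vertical above 0.5 rad).
It fails at once if the shears is pushed more than 30 mm or tipped over (distance of shears from where it was at the start of the episode above 0.03 m or angle between shears's own z axis and vertical above 0.5 rad).
It fails at once if the hose cuff is pushed more than 30 mm or tipped over (distance of hose_cuff from where it was at the start of the episode above 0.03 m or angle between hose_cuff's own z axis and vertical above 0.5 rad).
It also fails if it takes over 58 s, if anything falls off the work surface, if the arm or the gripper's body presses on something with over 40 N, if the wrist force passes 120 N, or if a joint passes its speed limit or range.

ROBOT

A 6-joint arm with a two-finger parallel gripper is mounted at the origin on the work surface. World frame = base frame: x ahead of the robot, y to its left, z up, the work surface at z = 0. Lengths are in m, angles in rad, forces in N, time in s.
With the tool pointing down it reaches from about 0.275 to 0.825 m from the base axis. Payload 4.9 kg.
Tool frame: the origin (TCP) lies midway between the tips of the shut fingers; the grasp point (between the pads) lies 19 mm behind it (bot.grip_depth is the distance from the TCP to the grasp point, in m); z points along the fingers, y is the line along which they close (so a half turn about z gives the same grasp; the last joint's range is limited). The gripper opens to 85 mm and grips with 20 to 120 N. Pads are 22 mm wide; open, the fingers measure 114 mm over their backs; the gripper's body (76 mm by 85 mm) begins 54 mm behind the grasp point. The pads swing forward as they close: fully open they stand 13 mm farther back than shut.
Start: joints at [-1.389, 0.326, -0.193, 1.052, 0, 1.437], TCP at [0.171, -0.523, 0.231] pointing down, gripper open.
Joint ranges: [-2.65, 2.65], [-0.97, 1.79], [-1.3, 1.35], [-1.93, 2.1], [-1.47, 1.37], [-3.14, 3.14]. Speed limits (rad/s): [2.57, 2.57, 3.14, 3.14, 3.14, 3.14].

INTERFACE

Orientations are given as a unit quaternion [w, x, y, z].
In Python, from cell import bot gives the robot as it stands. Calls block until the motion is done:
- bot.move_pose(position, orientation): joint-space move of the TCP to a pose.
- bot.move_linear(position, speed=0.15, rotation=None, until_force=None): straight line of the TCP; rotation=None keeps the orientation; speed is the mean speed in m/s. With until_force (N) it stops when the force on the tool has changed by that much, and returns True; else False.
- bot.goto_joints(angles): joint-space move.
- bot.set_gripper(opening, grasp_force=None): opening from 0.0 (shut) to 1.0 (fully open); grasp_force is the grip in N (None keeps the last); returns when the fingers have stopped.
- bot.wait(seconds).
- bot.solve_ik(position, orientation): joint angles nearest the present ones, or None.
- bot.camera(name): name is "side" or "top" or "wrist"; returns the picture (384x512x3 uint8, red, green, blue); there is no depth.
- bot.calibration(name): a dict with "mtx" (3x3 intrinsics, pixels), "extrinsics" (4x4, takes a point from world to camera coordinates); the wrist camera has in their place "hand_eye" (4x4, takes a point from camera to tool coordinates, whose origin is the TCP and whose axes are the flange's). Camera axes: x right, y down, z forward; pixel columns grow to the right and rows downward; lengths in m; the calibration is good to about 2 mm. A picture is of the moment at which its call begins: read the wrist's pose just before it. calibration takes no time and is no camera call.
A pose or a line that the arm cannot do raises bot.PlanningError and nothing moves.
- bot.close_job(): hands the job in; it is judged then, once.
Trained networks look in the newest picture that a camera, given by its name, has taken for a name from the list of things; names that differ only in an ending like _2 or _b are one class to them, and where a whole thing is asked for, a point or a joint stands for the part that bears it (a point fixed in the world has none). Each returns a list of dicts, best first, with "confidence" (0 to 1); they miss things now and then, are a little off and sometimes report something else, mostly with a low value. They report only what shows in the picture. A call takes as long as a camera call.
- bot.search_frame(camera, thing): "bbox" ([left, top, width, height] in pixels, round what is visible of it).
Readings, each from a call of its own:
- bot.read_clock(): time.
- bot.read_joint_positions(): joint angles.
- bot.read_joint_vel(): joint speeds.
- bot.read_joint_efforts(): joint torques, N m.
- bot.read_position(): TCP position.
- bot.read_tool_rot(): TCP orientation.
- bot.read_ft_force(): force on the tool from outside, world axes, zero at the start.
- bot.read_moment(): the same for the moment, N m.
- bot.read_gripper_width(): opening from 0.0 (shut) to 1.0 (fully open).
- bot.read_finger_force(): force on a finger pad.
Only numpy, scipy, OpenCV 4.12 (cv2) and the standard library are available. Lean on these libraries where they do the work, as an engineer would, in place of code of your own. Each camera call takes 0.05 s, during which the arm holds its last target. There are 200 camera calls.

## Working session

There is one attempt and no reset: what is moved stays moved. The work goes in short steps, each a Python script; the robot and the scene stay as the last script left them, time stands still between calls to the robot, and variables do not carry over. Pictures are saved under pics/ and viewed, at most 10 in all, crops included, and the job is handed in when it is done.

```bash
mkdir -p pics; cat > h.py <<'E'
from cell import bot
import numpy as np, cv2
def save(n,f):
    im=bot.camera(n); cv2.imwrite(f'pics/{f}.png',cv2.cvtColor(im,cv2.COLOR_RGB2BGR)); return im
def ray(n,u,v,z):
    c=bot.calibration(n);K=np.array(c['mtx']);E=np.array(c['extrinsics'])
    R,t=E[:3,:3],E[:3,3]; o=-R.T@t; d=R.T@np.linalg.solve(K,[u,v,1]); return o+d*(z-o[2])/d[2]
E
python3 - <<'E'
from h import *
print(bot.read_clock(), bot.read_tool_rot())
save('top','t0');save('side','s0')
for n in ['top','side']:
    for k in 'round_tube crushed_tube plate tray spray_can screw_box shears hose_cuff'.split():
        r=bot.search_frame(n,k)
        for d in r[:2]:
            b=d['bbox'];z=.03 if 'tube' in k else .015
            print(n,k,np.round(b),round(d['confidence'],2),ray(n,b[0]+b[2]/2,b[1]+b[3]/2,z).round(3))
E
```

```text
0.0 [-8.72841841e-04  9.87563335e-01  1.57219264e-01 -7.39845914e-06]
top round_tube [204. 213.  13.  19.] 0.72 [0.484 0.085 0.03 ]
top crushed_tube [211. 167.  14.  29.] 0.89 [0.628 0.059 0.03 ]
top plate [191. 160. 101.  93.] 0.59 [ 0.541 -0.026  0.015]
top spray_can [342. 238.  35.  22.] 0.56 [ 0.391 -0.451  0.015]
top screw_box [337. 175.  33.  39.] 0.92 [ 0.589 -0.432  0.015]
top shears [155. 144.  16.  19.] 0.5 [0.731 0.26  0.015]
top hose_cuff [155. 146.  11.  16.] 0.71 [0.729 0.269 0.015]
side round_tube [266. 235.  39.  18.] 0.81 [0.493 0.09  0.03 ]
side crushed_tube [210. 226.  41.  18.] 0.69 [0.629 0.066 0.03 ]
side plate [194. 170. 129. 109.] 0.88 [0.559 0.014 0.015]
side tray [230. 301. 130.  83.] 0.97 [0.476 0.329 0.015]
side spray_can [302.  84.  22.  58.] 0.97 [ 0.378 -0.567  0.015]
side screw_box [237. 120.  38.  22.] 0.84 [ 0.583 -0.435  0.015]
side shears [165. 180.  37.  53.] 0.85 [ 0.767 -0.04   0.015]
side hose_cuff [162. 283.  28.  34.] 0.73 [0.729 0.249 0.015]
```

View pics/t0.png

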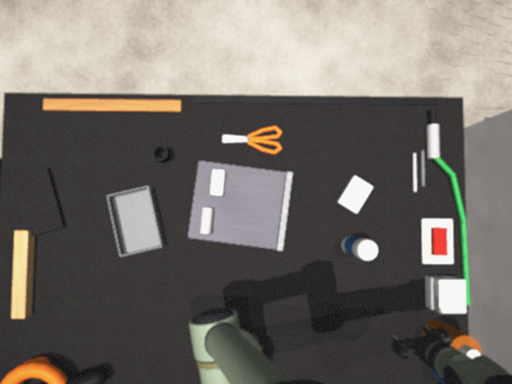

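View pics/s0.png

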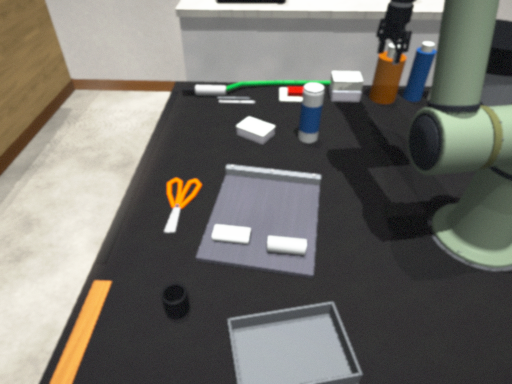

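The top picture shows the plate with its stop bar on the right (columns 281–292), the tubes at (217,182) and (207,220), and the tray at (134,220). The side view agrees. The networks say the tube at (207,220) is the round one, so I'll check that with the wrist camera.

```bash
cat >> h.py <<'E'
def quat(phi): return [0,np.cos(phi/2),np.sin(phi/2),0]   # tool x at world angle phi, tool y at phi-90deg
from scipy.spatial.transform import Rotation as Ro
def wcam():
    p=np.array(bot.read_position());q=np.array(bot.read_tool_rot())
    H=np.array(bot.calibration('wrist')['hand_eye']);R=Ro.from_quat(q[[1,2,3,0]]).as_matrix()
    return R@H[:3,:3], R@H[:3,3]+p, np.array(bot.calibration('wrist')['mtx'])
def wray(T,u,v,z):
    R,o,K=T; d=R@np.linalg.solve(K,[u,v,1]); return o+d*(z-o[2])/d[2]
E
python3 - <<'E'
from h import *
import pickle
print(bot.calibration('wrist')['hand_eye'])
bot.move_pose([.52,0.02,.33],quat(np.radians(-8)))
T=wcam(); pickle.dump(T,open('T1.pkl','wb')); save('wrist','w1')
for k in ['round_tube','crushed_tube','plate','tray']:
    for d in bot.search_frame('wrist',k)[:2]:
        b=d['bbox'];print(k,np.round(b),round(d['confidence'],2),wray(T,b[0]+b[2]/2,b[1]+b[3]/2,.034).round(3))
print(bot.read_joint_positions(),bot.read_clock())
E
```

```text
[[ 2.30844360e-04 -9.54345378e-01 -2.98705282e-01  7.60515152e-02]
 [ 9.99998710e-01 -2.54596097e-04  1.58623466e-03  4.73146484e-06]
 [-1.58986492e-03 -2.98705262e-01  9.54344088e-01 -1.42771251e-01]
 [ 0.00000000e+00  0.00000000e+00  0.00000000e+00  1.00000000e+00]]
round_tube [193. 149.  31.  64.] 0.76 [0.486 0.095 0.034]
round_tube [161.  26. 243. 194.] 0.27 [ 0.558 -0.031  0.034]
crushed_tube [202.  53.  37.  68.] 0.74 [0.622 0.052 0.034]
crushed_tube [  2. 121. 136. 152.] 0.7 [0.491 0.322 0.034]
plate [161.  25. 246. 191.] 0.67 [ 0.562 -0.034  0.034]
tray [  3. 120. 136. 156.] 0.75 [0.489 0.32  0.034]
[-1.03731488e-01  2.24307076e-01 -7.90465916e-02  1.26745610e+00
 -3.02288666e-05 -3.10541695e+00] 4.9167
```

View pics/w1.png

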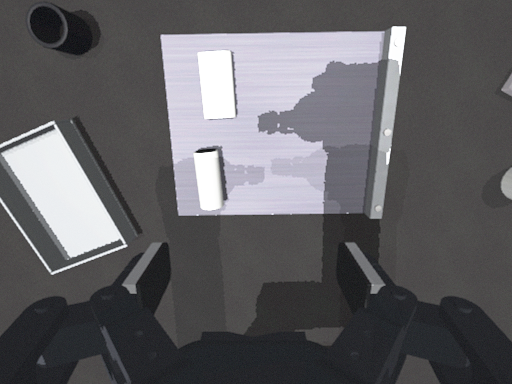

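The wrist view shows the crushed tube at (217,85) as a flat rectangle. The round tube is at (208,180) with its black end plug at (206,151). The bar's foot runs from (385,33) to (366,215), and the tray is at the left.

```bash
python3 - <<'E'
from h import *
import pickle
T=pickle.load(open('T1.pkl','rb')); im=cv2.imread('pics/w1.png')
w=lambda p,z:wray(T,*p,z)[:2].round(3)
print('plate',[w(p,.015) for p in [(162,35),(178,215),(366,215),(385,33)]])
print('tray rim',[w(p,.045) for p in [(55,122),(138,237),(52,272),(126,243),(0,150)]])
g=cv2.cvtColor(im,cv2.COLOR_BGR2GRAY)
for n,(x0,y0,x1,y1),z in [('crush',(185,40,250,130),.035),('round',(185,140,232,222),.034)]:
    m=np.zeros_like(g);m[y0:y1,x0:x1]=(g[y0:y1,x0:x1]>235)*255
    c=max(cv2.findContours(m,0,2)[0],key=cv2.contourArea)
    P=np.array([w(p[0],z) for p in c],np.float32)*1000
    print(n,cv2.minAreaRect(P),len(c))
E
```

```text
plate [array([0.704, 0.125]), array([0.429, 0.162]), array([ 0.384, -0.158]), array([ 0.662, -0.192])]
tray rim [array([0.607, 0.297]), array([0.411, 0.226]), array([0.367, 0.389]), array([0.403, 0.248]), array([0.58 , 0.393])]
crush ((624.9138793945312, 57.35751724243164), (46.39031982421875, 91.38285064697266), 85.39990234375) 42
round ((485.2373352050781, 98.03070068359375), (34.763343811035156, 95.4540786743164), 83.33334350585938) 42
```

```bash
python3 - <<'E'
from h import *
q=quat(np.radians(175.4))
bot.move_pose([.625,.057,.12],q)
bot.move_linear([.625,.057,.014],.12,until_force=15)
print(bot.read_position())
bot.set_gripper(0.0,50); print(bot.read_gripper_width(),bot.read_finger_force())
bot.move_linear([.625,.057,.11],.15); print(bot.read_gripper_width(),bot.read_finger_force())
q2=quat(np.radians(193.5))
bot.move_linear([.487,.343,.11],.25,rotation=q2)
save('wrist','w2')
print(bot.read_joint_positions(),bot.read_clock())
E
```

```text
[0.62574793 0.05698842 0.0147839 ]
0.5419209028073483 51.405097246170044
0.5407612931176935 51.283103227615356
[ 4.87914029e-01  5.11524343e-01 -2.35929614e-01  8.23474853e-01
 -3.95493180e-04  2.54060046e-01] 11.325
```

View pics/w2.png

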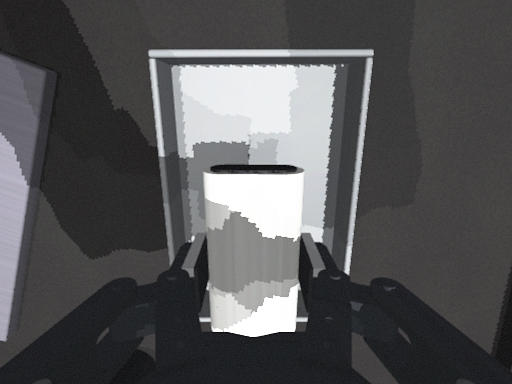

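The crushed tube is held squarely, centred over the tray and in line with it. I'll put it down, then push the round tube.

```bash
cat >> h.py <<'E'
a=np.radians(-97.7); PX=np.array([np.cos(a),np.sin(a)]); PY=np.array([-PX[1],PX[0]]); C=np.array([.5436,-.025])
def pl(x,y,z): return [*(C+x*PX+y*PY),z]
def inpl(p): d=np.array(p[:2])-C; return np.round([d@PX,d@PY],4)
E
python3 - <<'E'
from h import *
print(bot.move_linear([.487,.343,.008],.1,until_force=10),bot.read_position())
bot.set_gripper(0.75)
bot.move_linear([.487,.343,.12],.2)
bot.move_pose(pl(-.178,-.074,.11),quat(a)); bot.set_gripper(0.6)
T=wcam(); im=save('wrist','w3')
r=bot.search_frame('wrist','round_tube')
for d in r[:2]:
    b=d['bbox'];print(np.round(b),d['confidence'],inpl(wray(T,b[0]+b[2]/2,b[1]+b[3]/2,.034)))
bot.move_linear(pl(-.178,-.074,.02),.12,until_force=10)
print(bot.read_position(),bot.read_clock(),bot.read_joint_positions())
E
```

```text
False [0.48754518 0.34330978 0.00864357]
[181.  85. 136.  63.] 0.7 [-0.112  -0.0707]
[0.49465246 0.16140093 0.02050343] 16.1583 [ 1.73472514e-01  5.14822023e-01 -5.25355435e-01  5.29737835e-01
 -1.21189535e-06 -1.26291772e+00]
```

View pics/w3.png

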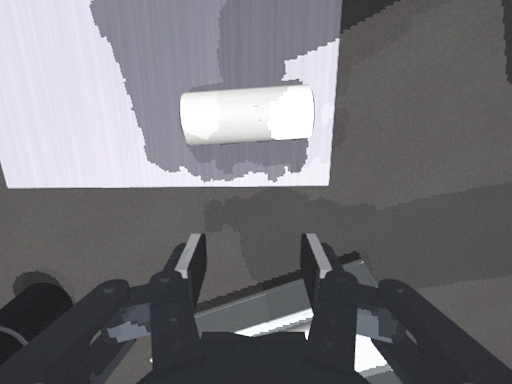

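The round tube at (248,115) is centred ahead of the fingers and nearly parallel to the bar. Next is the push.

```bash
python3 - <<'E'
from h import *
def see():
    T=wcam(); bot.camera('wrist')
    for d in bot.search_frame('wrist','round_tube')[:1]:
        b=d['bbox'];print(np.round(b),d['confidence'],inpl(wray(T,b[0]+b[2]/2,b[1]+b[3]/2,.034)))
for x in (-.09,0,.07):
    print(bot.move_linear(pl(x,-.072,.02),.05,until_force=20),inpl(bot.read_position()),bot.read_ft_force()); see()
save('wrist','w4'); save('side','s4'); print(bot.read_clock())
s=cv2.imread('pics/s4.png')[150:384,180:380]; w=cv2.imread('pics/w4.png'); cv2.imwrite('pics/c4.png',np.hstack([cv2.resize(w,(400,300)),cv2.resize(s,(400,300))]))
E
```

```text
False [-0.0902 -0.072 ] [-0.18076975  0.26130052 -0.82346789]
[136. 156. 222.  88.] 0.93 [-0.0586 -0.0691]
False [-0.0002 -0.072 ] [-0.23911336  0.67738526 -0.175789  ]
[131. 157. 219.  92.] 0.81 [ 0.0303 -0.0659]
False [ 0.0697 -0.0721] [-1.07222122 -0.78237134 -0.86050783]
[126. 150. 222.  85.] 0.91 [ 0.1055 -0.0643]
21.9667
```

View pics/c4.png

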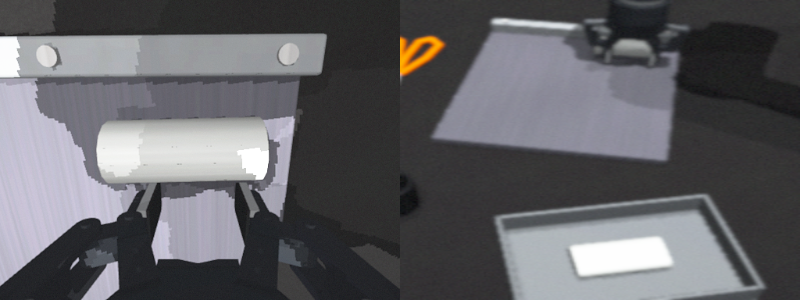

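The tube is at plate x ≈ 0.105, square to the bar with a small gap, and the crushed tube lies flat in the tray. I'll nudge it the last bit and compare surface marks to confirm it is rolling.

```bash
python3 - <<'E'
from h import *
bot.move_linear(pl(.083,-.066,.02),.03,until_force=6)
save('wrist','w5')
print(bot.move_linear(pl(.092,-.066,.02),.03,until_force=4),inpl(bot.read_position()),bot.read_ft_force())
T=wcam(); save('wrist','w6')
for d in bot.search_frame('wrist','round_tube')[:1]:
    b=d['bbox'];print(np.round(b),d['confidence'],inpl(wray(T,b[0]+b[2]/2,b[1]+b[3]/2,.034)))
print(bot.read_clock())
o=[cv2.resize(cv2.imread(f'pics/w{i}.png')[60:250,100:370],(540,380)) for i in (4,5,6)]
cl=[cv2.resize(x,(390,274)) for x in o]
cv2.imwrite('pics/c6.png',np.vstack([np.hstack(cl[:2]),np.hstack([cl[2],cv2.resize(cv2.imread('pics/w3.png')[60:170,160:340],(390,274))])]))
E
```

```text
False [ 0.0922 -0.066 ] [-0.7782811  -0.53337711  0.0664556 ]
[142. 150. 219.  84.] 0.64 [ 0.1278 -0.0652]
23.1917
```

View pics/c6.png

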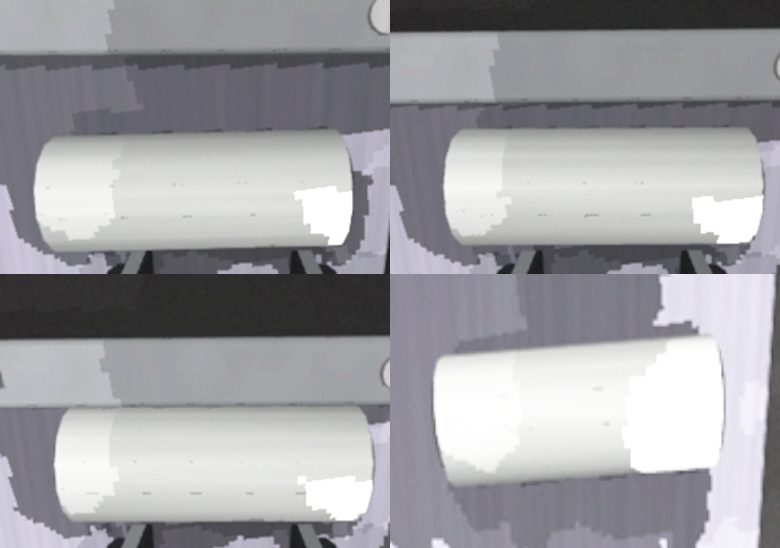

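The surface marks stay put in every view, so they are shadow artefacts and say nothing about rotation. The tube did run 5–6 mm ahead of the fingers after each slow push, though. A sliding tube would not coast that far at 0.03–0.05 m/s, so it is rolling. It now lies along the bar at x ≈ 0.128, and I'll back off, check and hand in.

```bash
python3 - <<'E'
from h import *
bot.move_linear(pl(.05,-.066,.02),.1); bot.move_linear(pl(.03,-.066,.15),.2)
T=wcam(); save('wrist','w7')
for d in bot.search_frame('wrist','round_tube')[:1]:
    b=d['bbox'];print(np.round(b),d['confidence'],inpl(wray(T,b[0]+b[2]/2,b[1]+b[3]/2,.034)))
save('top','t7'); bot.search_frame('top','crushed_tube') and print([ray('top',b[0]+b[2]/2,b[1]+b[3]/2,.02).round(3) for b in [d['bbox'] for d in bot.search_frame('top','crushed_tube')[:1]]])
E
```

```text
[193.  48. 118.  54.] 0.9 [ 0.1281 -0.066 ]
[array([0.487, 0.338, 0.02 ])]
```

View pics/w7.png

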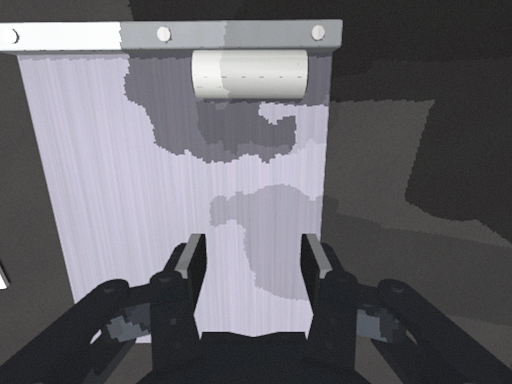

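The round tube lies along the bar at (250,75), square to it, and the crushed tube is in the middle of the tray.

```bash
python3 -c "
from cell import bot
print(bot.close_job(),bot.read_clock())"
```

```text
the job is handed in; nothing more can be done
the job is handed in; nothing more can be done
```

Job handed in (no verdict returned): the round tube rests square along the stop bar at about x = 0.128 m, the squashed tube lies flat in the scrap tray, and the arm kept clear of the bystanders; I inferred the full turn from 5–6 mm of coasting, since the plain surface showed no rotation.

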